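# Load the ink bottle into its bay through the sprung flap

### The arm

A 6-joint arm with a two-finger parallel gripper is mounted at the origin on the work surface; the furniture and walls round the work are solid. World frame = base frame: x ahead of the robot, y to its left, z up, the work surface at z = 0. Lengths are in m, angles in rad, forces in N, time in s.
With the tool pointing down it reaches from about 0.35 to 0.85 m from the base axis. Payload 8.1 kg.
Tool frame: the origin (TCP) lies at the very end of the fingers, on their centre line; the grasp point (between the pads) lies 19 mm behind it; z points along the fingers, y is the line along which they close (so a half turn about z gives the same grasp; the last joint's range is limited). The gripper opens to 93 mm and grips with 3 to 60 N. Pads are 15 mm wide; open, the fingers measure 128 mm over their backs; the gripper's body (75 mm by 188 mm) begins 65 mm behind the grasp point.
Start: joints at [-0.085, 0.13, 1.488, -0, 1.523, -0.085], TCP at [0.6, 0, 0.188] pointing down, gripper open.
Joint ranges: [-2.96, 2.96], [-0.89, 2.26], [0.02, 2.5], [-1.34, 4.48], [0, 2.73], [-2.66, 2.66]. Speed limits (rad/s): [2.39, 2.39, 2.79, 3.14, 3.14, 3.14].

### API

Orientations are given as a rotation vector (axis times angle).
In Python, from plant import robot gives the robot as it stands. The module is installed in compiled form; this text tells all that it offers.
- The arm moves only by the tool play_rows, never from a script. Its argument "increments" is text: rows parted by semicolons, each of 5 numbers parted by spaces: the shift along the tool's x, y, z in mm, then the turn about the tool's z in degrees, then the closure, from -1 (fully open) to 1 (shut). In form: dx dy dz yaw claw; .... A call has 1 to 20 rows; each row is the pose to reach, as a shift and turn from the pose commanded when the call began, along the tool's axes at that moment; what a row does not reach only later rows make up. A row lasts 1/10 s, in which the tool goes at most 50 mm and 8.59 degrees, less where a joint would pass 70% of its speed; a pose out of reach is approached as far as the arm can. A call with a gripper value outside its range is refused whole. The fingers move at their own pace and stop on an object; "force" is the grip in N (left out, the last holds). Time passes only in rows, so rows that repeat a pose let the fingers close. It gives the time, the measured TCP pose, the force, the opening and the grip force at its end, in the units of the state.
- robot.read_state(): the state, without advancing time (a new reading comes with each control period).
- robot.read_camera(name): name is "scene" or "side" or "wrist"; returns the picture (420x560x3 uint8, blue, green, red); there is no depth.
- robot.calibration(name): a dict with "vertical_fov" (degrees; the focal length in pixels is half the picture's height over the tangent of half this angle, whatever the lens; pixels are square), "cx", "cy" (the principal point, pixels), "D" ([k1, k2, p1, p2, k3] as OpenCV has them; the pictures are not rectified), "rvec" (rotation vector, rad) and "tvec" (3), from world to camera coordinates, as OpenCV has them. Camera axes: x right, y down, z forward; pixel columns grow to the right and rows downward; lengths in m; the calibration is good to about 2 mm. A picture is of the moment at which its call begins: read the wrist's pose just before it. calibration takes no time and is no camera call; for the wrist camera it gives the pose at the moment of the call.
- robot.close_job(): hands the job in; it is judged then, once.
Trained networks look in the newest picture that a camera, given by its name, has taken for a name from the list of things; names that differ only in an ending like _2 or _b are one class to them, and where a whole thing is asked for, a point or a joint stands for the part that bears it (a point fixed in the world has none). Each returns a list of dicts, best first, with "conf" (0 to 1); they miss things now and then, are a little off and sometimes report something else, mostly with a low value. They report only what shows in the picture. A call takes as long as a camera call.
- robot.recognise(camera, query): "centre" ([x, y, z] in m, in world coordinates, good to about 4 mm: the middle of the surface that is visible of it).
- robot.regions_of(camera, query): "pixels" (420x560 bool, what is visible of it).
- robot.landmark_of(camera, query): "centre" ([x, y, z] in m, in world coordinates, good to about 4 mm: a listed point, or the origin of a listed thing).
The state is a dict: "t": time; "q": joint angles; "dq": joint speeds; "joint_torque": joint torques, N m; "tool_pos": TCP position; "orientation": TCP orientation; "force": force on the tool from outside, world axes, zero at the start; "wrist_torque": the same for the moment, N m; "opening": finger opening in m; "gripper_force": force on a finger pad.
Only numpy, scipy, OpenCV 4.12 (cv2) and the standard library are available. Lean on these libraries where they do the work, as an engineer would, in place of code of your own. Each camera call takes 0.05 s, during which the arm holds its last target. There are 200 camera calls.

### The job

Take the ink bottle by its cap, lower it upright into the open mouth of the wooden caddy and push it through the two-leaf sprung flap into the bay, and on until it is pressed firmly home against the sprung backrest, which must give way by a few millimetres but not be driven hard to its end; keep it pressed there for a moment (about half a second). Then let go and leave it upright in the bay with the flap sprung shut behind it. The bottle is glass, so push gently (never more than about 18 N against any part of the caddy), do not tip it over, and leave the tin, the eraser and the binder clip where they are.

Things in the scene. Friction and masses are not known exactly. Their poses are not given: they have to be found in the camera images.
- bottle_cap (a point): Centre of the screw cap of the square glass ink bottle, 49 mm above the bottle's underside. Bottle: body 46 x 46 mm and 39 mm high (its x and y axes are square to its sides, z up), black round cap 28 mm in diameter from 40 to 58 mm above the underside; about 0.2 kg. It stands upright on the desk.
- caddy: Fixed light-wood bay, 225 mm long, 78 wide, 45.5 high, no floor (the bottle slides on the desk, z = 0). Origin on the desk, on the lane's centre line at the flap; x points along the lane into the bay, y left, z up. Bay: x = 0 to 153 mm, 66 wide inside, covered at 43 to 45.5 mm height by two lips with a 38 mm slot between them for the bottle's cap, so the bottle cannot be lowered in from above.
- mouth (a point): Middle of the caddy's mouth on the desk, 30 mm in front of the flap (caddy x = -30 mm; same axes). The mouth is open above: two guides 54 mm apart, 36 mm high, from caddy x = -50 to -4 mm, flaring out to x = -66 mm. A bottle centred here fits with 4 mm to spare at each side and just short of the flap. Held firmly and a couple of mm clear of the desk it goes through smoothly; dragged hard on the desk it can tilt and jam.
- leaf_left (a joint): Left flap leaf, 24 mm high (15 to 39 mm above the desk), 29 long, upright hinge at caddy x = 0, y = +31 mm; 0 = shut across the lane, grows (rad) as it swings into the bay, to 1.57; cannot swing outwards. A light spring shuts it; pushing the bottle through both leaves takes about 3 N. They snap shut behind the bottle once its centre is about 54 mm beyond the flap.
- leaf_right (a joint): Right leaf, the mirror image, hinged at y = -31 mm; 0 = shut, 1.57 = wide open into the bay.
- backrest (a joint): Travel of the sprung cork plate (50 x 24 mm, 15 to 39 mm above the desk) at the bay's far end: 0 = free, grows (m) as pressed along caddy +x, ends at 0.007; gives from 3 N, about 8 N at its end. Its free face stands anywhere from 85 to 125 mm beyond the flap (a set carriage that stays put): not reported, to be felt. The bottle touches it with its centre 23 mm short of that face, after the leaves have shut.
- clip_tin: Round tin, 63 mm in diameter, 24 mm high, loose; origin at the centre of its underside. Leave alone.
- eraser: Eraser in a card sleeve, 21 x 44 x 12 mm, loose; origin at the centre of its underside. Leave alone.
- binder_clip: Black binder clip, 32 x 20 x 34 mm, loose; origin at the centre of its underside. Leave alone.

How it is judged:
By the outcome, as a careful person would: the job done as asked, in the order asked, and still so for the second after the job is handed in, with the robot touching nothing.
It also fails if it takes over 64 s, if anything falls off the work surface, if the arm or the gripper's body presses on something with over 40 N, if the wrist force passes 120 N, or if a joint passes its speed limit or range.

## Working session

There is one attempt and no reset: what is moved stays moved. The work goes in short steps, Python scripts to look and compute and a tool call to move; the robot and the scene stay as the last step left them, time stands still between calls to the robot, and variables do not carry over. Pictures are saved under pics/ and viewed, at most 10 in all, crops included, and the job is handed in when it is done.

Besides the shell and the picture viewer there is one more tool, called after "Request:" in YAML: its name, and indented under it one key for each argument. play_rows: Moves the arm, as the interface text tells. Its arguments: {"type":"object","properties":{"increments":{"type":"string"},"force":{"type":"number"}},"required":["increments"]}

```bash
mkdir -p pics
python3 - <<'E'
from plant import robot
import cv2,numpy as np
for c in ["scene","side"]:
    im=robot.read_camera(c); cv2.imwrite(f"pics/{c}0.png",im)
    for n in ["bottle_cap","mouth","caddy","clip_tin","eraser","binder_clip"]:
        r=robot.landmark_of(c,n)
        print(c,n,[(np.round(a["centre"],4).tolist(),round(a["conf"],2)) for a in r[:2]])
    k=robot.calibration(c); print({a:np.round(b,4).tolist() for a,b in k.items()})
s=robot.read_state(); print(s)
E
```

```text
scene bottle_cap [([0.5882, -0.196, 0.0536], 0.86)]
scene mouth [([0.4499, 0.0169, 0.0027], 0.62)]
scene caddy [([0.4803, 0.019, 0.0022], 0.69), ([0.4502, 0.0201, 0.0021], 0.3)]
scene clip_tin [([0.4879, -0.1776, 0.0006], 0.57)]
scene eraser [([0.4127, -0.1175, 0.0014], 0.78)]
scene binder_clip [([0.4347, -0.3124, 0.0011], 0.54)]
{'vertical_fov': 43.8879, 'cx': 275.5252, 'cy': 212.4793, 'D': [-0.1597, 0.0, 0.0, 0.0, 0.0], 'rvec': [1.5354, 2.0303, -0.8413], 'tvec': [0.2532, -0.3005, 1.3953]}
side bottle_cap [([0.5915, -0.1923, 0.0487], 0.69)]
side mouth [([0.4466, 0.0165, 0.0037], 0.94)]
side caddy [([0.479, 0.0207, -0.0005], 0.56)]
side clip_tin [([0.4838, -0.174, 0.0015], 0.82), ([0.4325, -0.3145, -0.0025], 0.56)]
side eraser [([0.4154, -0.1171, 0.0005], 0.6)]
side binder_clip [([0.4314, -0.3117, -0.0001], 0.48)]
{'vertical_fov': 52.0023, 'cx': 281.1395, 'cy': 212.1115, 'D': [-0.0673, 0.0, 0.0, 0.0, 0.0], 'rvec': [1.6144, -1.9334, 0.8382], 'tvec': [-0.0237, 0.4135, 0.4945]}
{'t': 0.7, 'q': array([-8.53743828e-02,  1.30362034e-01,  1.48818235e+00, -1.59901657e-06,
        1.52300546e+00, -8.54072885e-02]), 'dq': array([-0.00311647, -0.00010973, -0.00058523, -0.00020963,  0.00102068,
        0.0013105 ]), 'joint_torque': array([-7.80273822e-04, -5.59602857e+01, -4.91943419e+01,  7.67776673e-02,
        2.27960071e-02,  3.32659204e-05]), 'tool_pos': array([6.00015448e-01, 3.57364728e-05, 1.88167618e-01]), 'orientation': array([2.22138096e+00, 2.22145422e+00, 4.14008912e-05]), 'force': array([ 0.31478417, -0.26742654,  0.35026902]), 'wrist_torque': array([-0.01334214,  0.0078472 , -0.0347902 ]), 'gripper_force': 0.0, 'opening': 0.09298638862886648}
```

View pics/scene0.png

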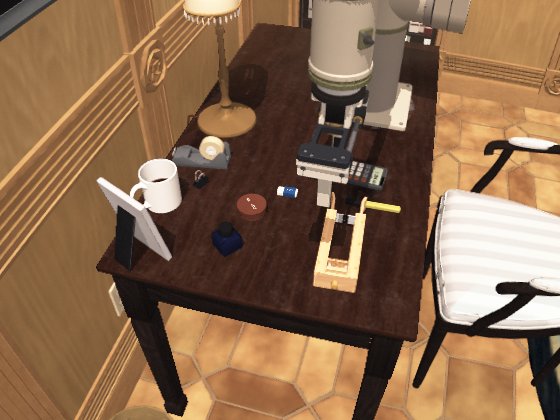

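View pics/side0.png

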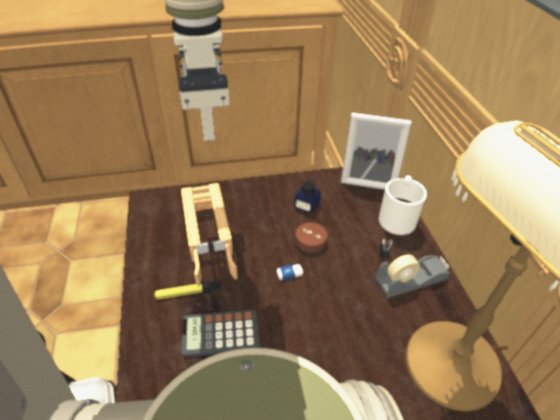

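The scene view shows the bottle at about (227,238), the caddy from (330,205) to (335,285) with its mouth toward the robot, the tin at (252,204), the eraser at (288,192) and the clip at (200,178). The side view agrees with this. Next I'll take a wrist view over the caddy.

Request:
play_rows:
  increments: "0 -30 -40 0 -1;0 -60 -80 0 -1;0 -90 -120 0 -1;0 -90 -150 0 -1;0 -90 -150 0 -1;0 -90 -150 0 -1"

```text
t: 1.3
tool_pos: [0.5104, -0.0, 0.3389]
orientation: [2.22, 2.22, 0.002]
force: [0.2, 0.3, -0.7]
opening: 0.0929
gripper_force: 0.0
```

Run:
```python
from plant import robot
import cv2,numpy as np
k=robot.calibration("wrist");im=robot.read_camera("wrist"); cv2.imwrite("pics/w1.png",im)
print({a:np.round(b,4).tolist() for a,b in k.items()})
R=cv2.Rodrigues(np.array(k["rvec"]))[0];print("cam pos",-R.T@k["tvec"]);print(R)
s=robot.read_state();print(s["tool_pos"],s["t"])
```

```text
{'vertical_fov': 60.462, 'cx': 281.7373, 'cy': 213.0095, 'D': [0.0009, 0.0, 0.0, 0.0, 0.0], 'rvec': [-2.8538, 0.0005, -0.004], 'tvec': [-0.5122, -0.0769, 0.5347]}
cam pos [0.51070277 0.07806545 0.53599898]
[[ 9.99996093e-01  2.05841871e-05  2.79525828e-03]
 [-7.73642320e-04 -9.58874433e-01  2.83829568e-01]
 [ 2.68614410e-03 -2.83830621e-01 -9.58870671e-01]]
[5.09946558e-01 4.63447572e-05 3.37256225e-01] 1.35
```

View pics/w1.png

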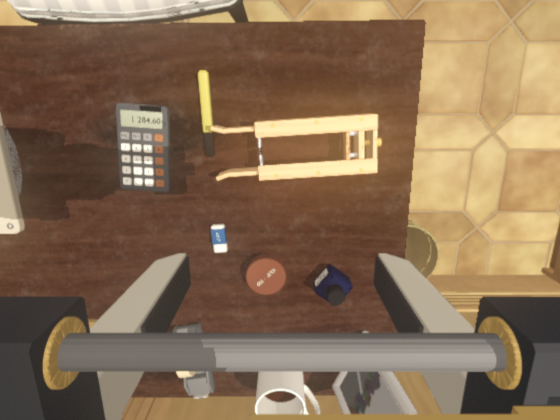

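Wrist view: the caddy spans (212,130) to (378,145) with the flap at about (261,150). The cork plate is near (352,145), the bottle cap at (336,295) and the tin at (266,276). I'll enlarge it to pick corners.

Run:
```python
import cv2,numpy as np
im=cv2.imread("pics/w1.png")
o=np.zeros((590,800,3),np.uint8)
o[:340,:740]=cv2.resize(im[105:190,205:390],None,fx=4,fy=4,interpolation=cv2.INTER_CUBIC)
o[350:590,:280]=cv2.resize(im[252:312,300:370],None,fx=4,fy=4,interpolation=cv2.INTER_CUBIC)
cv2.imwrite("pics/w1c.png",o)
```

```text
(no output)
```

View pics/w1c.png

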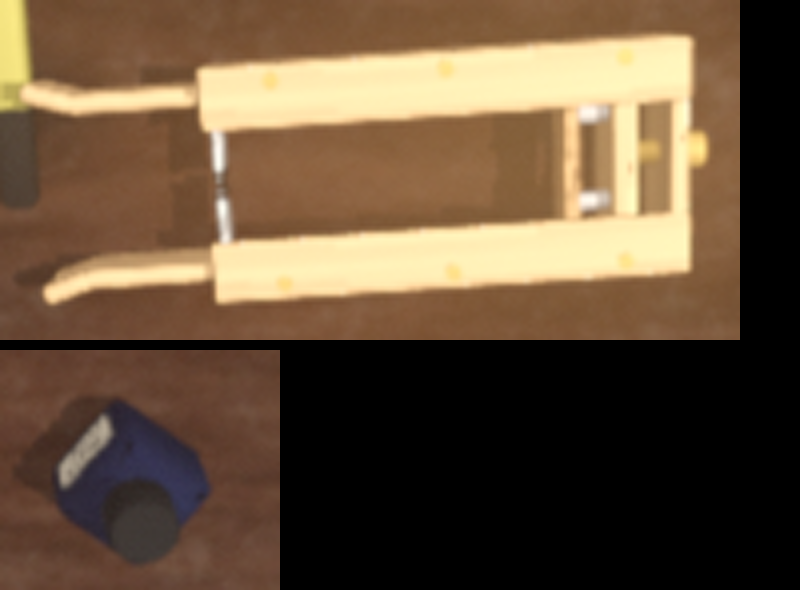

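```bash
cat > geo.py <<'E'
import cv2,numpy as np
def ray(k,px,z):
    f=210/np.tan(np.radians(k["vertical_fov"])/2)
    K=np.array([[f,0,k["cx"]],[0,f,k["cy"]],[0,0,1.]])
    R=cv2.Rodrigues(np.array(k["rvec"],float))[0];c=-R.T@np.array(k["tvec"],float)
    u=cv2.undistortPoints(np.array(px,float).reshape(-1,1,2),K,np.array(k["D"],float)).reshape(-1,2)
    d=np.c_[u,np.ones(len(u))]@R
    return (c+d*((z-c[2])/d[:,2])[:,None])[:,:2]
E
python3 - <<'E'
from geo import *
k={'vertical_fov': 60.462, 'cx': 281.7373, 'cy': 213.0095, 'D': [0.0009,0,0,0,0], 'rvec': [-2.8538, 0.0005, -0.004], 'tvec': [-0.5122, -0.0769, 0.5347]}
c=lambda a:np.array(a,float)/4+[204.6,104.6]
b=lambda a:(np.array(a,float)-[0,350])/4+[299.6,251.6]
m=1000
print("outer UL,UR,LL,LR",ray(k,c([(198,68),(692,37),(217,301),(690,270)]),.0455)*m)
print("slot up",ray(k,c([(205,131),(560,108)]),.0455)*m,"low",ray(k,c([(215,243),(690,214)]),.0455)*m)
print("flap",ray(k,c([(217,132),(226,240)]),.039)*m,"guide start",ray(k,c([(195,95),(212,270)]),.036)*m)
print("backrest",ray(k,c([(566,110),(567,215)]),.039)*m)
print("cap top",ray(k,b([(143,527)]),.058)*m)
print("body corners",ray(k,b([(112,400),(208,487),(55,480)]),.039)*m)
E
```

```text
outer UL,UR,LL,LR [[475.59261308  58.72996667]
 [637.96571467  68.58611161]
 [480.45700529 -19.32672723]
 [643.12107696  -8.59890686]]
slot up [[477.4864369   38.31969605]
 [595.74123537  45.81087175]] low [[480.13578696   0.77672131]
 [641.67596514  10.59869735]]
flap [[481.10077354  37.46013614]
 [483.55229733   0.7920582 ]] guide start [[473.70597102  49.50090647]
 [478.32008599 -10.20049698]]
backrest [[598.92559846  44.72376811]
 [601.06667708   9.37771034]]
cap top [[ 591.65479922 -191.76431138]]
body corners [[ 580.97514463 -149.11828883]
 [ 619.03113086 -185.39931249]
 [ 560.39929767 -182.3535627 ]]
```

Request:
play_rows:
  increments: "-40 20 0 0 -1;-80 50 0 0 -1;-120 80 0 0 -1;-140 80 20 0 -1;-140 80 40 0 -1;-140 80 40 0 -1;-140 80 40 0 -1"

```text
t: 2.05
tool_pos: [0.5893, -0.1395, 0.2963]
orientation: [-2.219, -2.219, 0.002]
force: [1.0, -0.5, 0.5]
opening: 0.0933
gripper_force: 0.0
```

Run:
```python
from plant import robot
from geo import *
print(robot.read_state()["tool_pos"])
k=robot.calibration("wrist");im=robot.read_camera("wrist"); cv2.imwrite("pics/w2.png",im)
print({a:np.round(b,5).tolist() for a,b in k.items()})
ks=robot.calibration("scene")
print("frame base",ray(ks,[(170,258),(125,265)],0),"top if z.15",ray(ks,[(100,180),(130,180)],.13))
r=robot.regions_of("wrist","bottle_cap")
if r: ys,xs=np.nonzero(r[0]["pixels"]);print(r[0]["conf"],xs.min(),xs.max(),ys.min(),ys.max())
```

```text
[ 0.58925473 -0.13951964  0.29634685]
{'vertical_fov': 60.46203, 'cx': 281.73729, 'cy': 213.00945, 'D': [0.00093, 0.0, 0.0, 0.0, 0.0], 'rvec': [-2.85532, -0.00082, 0.00403], 'tvec': [-0.58916, -0.19915, 0.45764]}
frame base [[ 0.65232256 -0.29186129]
 [ 0.69354765 -0.37005169]] top if z.15 [[ 0.60656818 -0.43926299]
 [ 0.59112347 -0.38195104]]
0.97 262 305 187 230
```

View pics/w2.png

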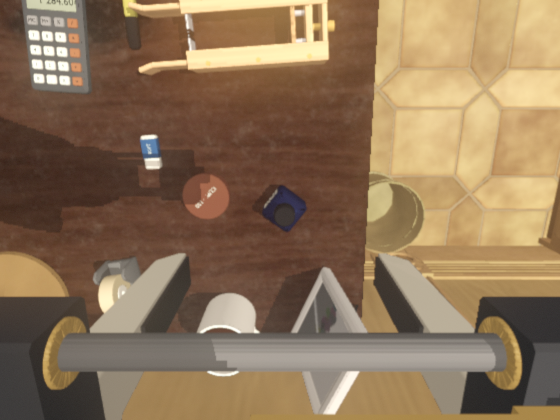

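Wrist view: the bottle is a diamond around (284,208) with its cap at (285,214). The photo frame is at about (325,330), clear of the bottle. I'll crop to get the bottle's yaw.

Run:
```python
import cv2
im=cv2.imread("pics/w2.png")
o=cv2.resize(im[180:240,250:320],None,fx=10,fy=10,interpolation=cv2.INTER_CUBIC)
o=cv2.convertScaleAbs(o,alpha=2.2,beta=10)
cv2.imwrite("pics/w2c.png",o)
```

```text
(no output)
```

View pics/w2c.png

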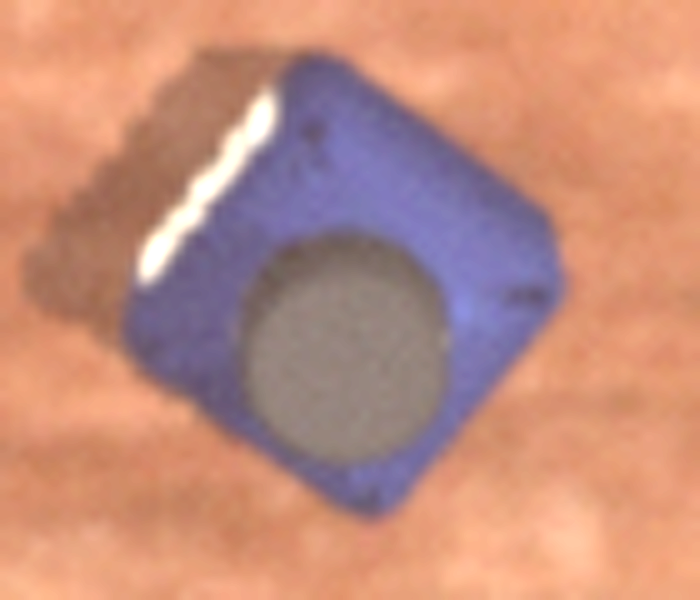

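Run:
```python
from geo import *
k={'vertical_fov': 60.46203, 'cx': 281.73729, 'cy': 213.00945, 'D': [0.00093,0,0,0,0], 'rvec': [-2.85532, -0.00082, 0.00403], 'tvec': [-0.58916, -0.19915, 0.45764]}
b=lambda a:np.array(a,float)/10+[249.55,179.55]
print("cap",ray(k,b([(345,367),(243,367),(447,367)]),.058)*1000)
for n,p,z in [("LR",[(553,305),(410,500)],.038),("LL",[(135,350),(345,510)],.038),("label",[(145,275),(275,100)],.02),("UR",[(350,60),(540,205)],.002)]:
    q=ray(k,b(p),z);d=q[1]-q[0];print(n,q*1000,np.degrees(np.arctan2(d[1],d[0]))%90)
# caddy check lip outer corners in w2 (rough)
print(ray(k,[(187,50),(327,40.5),(188.5,68.5),(328,59)],.0455)*1000)
```

```text
cap [[ 592.28099806 -194.19992241]
 [ 579.39456157 -194.21319226]
 [ 605.16525139 -194.18664843]]
LR [[ 619.68128512 -191.73722864]
 [ 601.07828188 -218.84243623]] 55.53718604451829
LL [[ 564.64164257 -197.9665565 ]
 [ 592.3987032  -220.26514281]] 51.22340639856371
label [[ 565.13512107 -192.67503123]
 [ 582.94635107 -168.25581478]] 53.893213039516965
UR [[ 593.10716035 -166.60682729]
 [ 619.88527928 -187.38375455]] 52.19240088553121
[[480.87786464   0.73139408]
 [640.68397171  10.62222879]
 [481.15193403 -19.00131422]
 [642.52894593  -8.82177647]]
```

Request:
play_rows:
  increments: "-15 1 20 8 -1;-30 2 60 16 -1;-45 2.5 100 24 -1;-53.5 2.5 140 32 -1;-53.5 2.5 180 36.8 -1;-53.5 2.5 180 36.8 -1;-53.5 2.5 180 36.8 -1;-53.5 2.5 180 36.8 -1"

```text
t: 2.95
tool_pos: [0.5947, -0.1939, 0.1222]
orientation: [2.803, 1.409, 0.006]
force: [1.0, 0.5, 1.0]
opening: 0.093
gripper_force: 0.0
```

Run:
```python
from plant import robot
from geo import *
s=robot.read_state();print(s["tool_pos"],s["q"]);R=cv2.Rodrigues(s["orientation"])[0];print(np.degrees(np.arctan2(R[1,1],R[0,1])))
im=robot.read_camera("wrist"); cv2.imwrite("pics/w3.png",im)
```

```text
[ 0.5947374  -0.1938612   0.12218569] [-3.97085670e-01  2.30308212e-01  1.49739106e+00  6.70411478e-05
  1.40849866e+00  2.42391138e-01]
-36.64013594448142
```

View pics/w3.png

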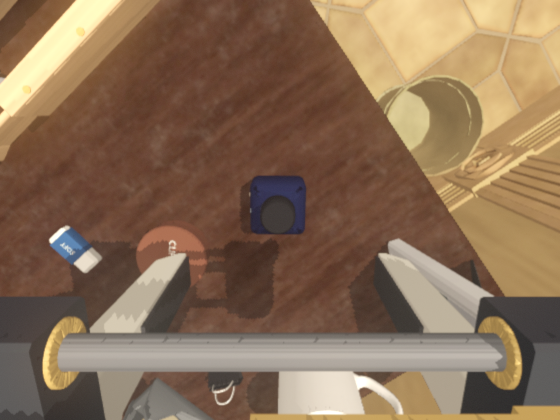

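Wrist view: the bottle is square to the gripper at about (278,205), and the frame edge starts at (395,245). I'll check the frame clearance before descending.

Run:
```python
from plant import robot
from geo import *
k={'vertical_fov': 60.46203, 'cx': 281.73729, 'cy': 213.00945, 'D': [0.00093,0,0,0,0], 'rvec': [-2.85532, -0.00082, 0.00403], 'tvec': [-0.58916, -0.19915, 0.45764]}
ks=robot.calibration("side");kc=robot.calibration("scene");kw=robot.calibration("wrist")
for z in (0,.05,.1,.15):
    print(z,"side bot",ray(ks,[(345,183),(400,190)],z).round(3).tolist(),"side top",ray(ks,[(350,115),(408,120)],z).round(3).tolist())
    print("  w2 apex,right",ray(k,[(325,268),(365,330)],z).round(3).tolist(),"w3",ray(kw,[(395,243)],z).round(3).tolist(),"scene",ray(kc,[(170,258),(100,180)],z).round(3).tolist())
```

```text
0 side bot [[0.65, -0.299], [0.606, -0.417]] side top [[0.935, -0.4], [0.886, -0.556]]
  w2 apex,right [[0.654, -0.293], [0.721, -0.399]] w3 [[0.656, -0.296]] scene [[0.652, -0.292], [0.484, -0.545]]
0.05 side bot [[0.594, -0.275], [0.553, -0.384]] side top [[0.857, -0.369], [0.812, -0.512]]
  w2 apex,right [[0.647, -0.269], [0.707, -0.365]] w3 [[0.653, -0.27]] scene [[0.689, -0.268], [0.531, -0.504]]
0.1 side bot [[0.538, -0.252], [0.501, -0.352]] side top [[0.778, -0.338], [0.737, -0.469]]
  w2 apex,right [[0.641, -0.246], [0.694, -0.331]] w3 [[0.651, -0.244]] scene [[0.725, -0.243], [0.578, -0.464]]
0.15 side bot [[0.482, -0.228], [0.448, -0.319]] side top [[0.7, -0.306], [0.663, -0.425]]
  w2 apex,right [[0.635, -0.222], [0.681, -0.297]] w3 [[0.649, -0.218]] scene [[0.762, -0.219], [0.625, -0.423]]
```

Request:
play_rows:
  increments: "-1.7 -1.7 10 0 -0.2;-1.7 -1.7 25 0 -0.2;-1.7 -1.7 45 0 -0.2;-1.7 -1.7 65 0 -0.2;-1.7 -1.7 70 0 -0.2;-1.7 -1.7 70 0 -0.2;-1.7 -1.7 70 0 -0.2;-1.7 -1.7 70 0 -0.2"
  force: 25

```text
t: 3.8
tool_pos: [0.5911, -0.1942, 0.0495]
orientation: [2.808, 1.406, 0.002]
force: [0.8, 0.2, 0.3]
opening: 0.0556
gripper_force: 0.0
```

Request:
play_rows:
  increments: "0 0.5 4 0 -0.2;0 0.5 4.5 0 -0.2;0 0.5 4.5 0 0.3;0 0.5 4.5 0 1;0 0.5 4.5 0 1;0 0.5 4.5 0 1;0 0.5 4.5 0 1;0 0.5 4.5 0 1;0 0.5 4.5 0 1;0 0.5 4.5 0 1"
  force: 25

```text
t: 4.8
tool_pos: [0.5905, -0.1941, 0.0436]
orientation: [-2.809, -1.407, -0.0]
force: [0.2, 0.2, -0.1]
opening: 0.0008
gripper_force: 0.0
```

Run:
```python
from plant import robot
from geo import *
s=robot.read_state();print(s["tool_pos"],s["opening"],s["gripper_force"])
ims=[]
for c,(x,y) in {"scene":(150,150),"side":(240,120)}.items():
    im=robot.read_camera(c);r=robot.landmark_of(c,"bottle_cap")
    print([(a["centre"],a["conf"]) for a in r[:2]])
    ims.append(cv2.resize(im[y:y+140,x:x+130],None,fx=3,fy=3,interpolation=cv2.INTER_CUBIC))
cv2.imwrite("pics/m4.png",np.hstack(ims))
```

```text
[ 0.59053427 -0.19411849  0.04364043] 0.0007946783161375666 0.0
[([0.5897, -0.1951, 0.0498], 0.9)]
[([0.5931, -0.193, 0.0493], 0.95)]
```

View pics/m4.png

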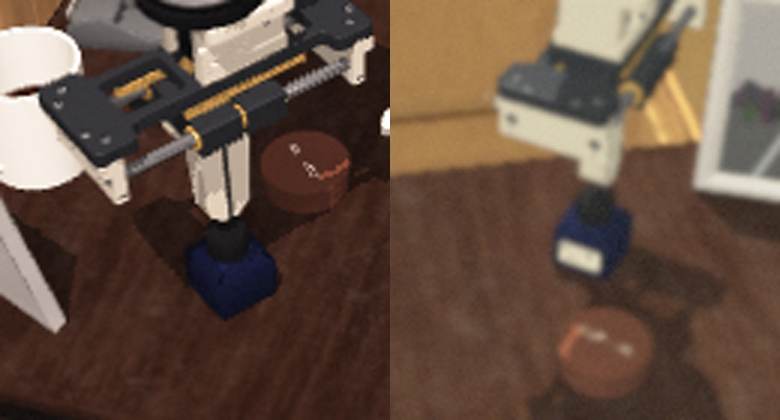

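The fingers shut without the cap. In both crops the finger tips sit at or just above the cap. I'll project the reported TCP into the pictures to see the real offset.

Run:
```python
from plant import robot
from geo import *
for c,(x,y),o in (("scene",(150,150),0),("side",(240,120),390)):
    k=robot.calibration(c);f=210/np.tan(np.radians(k["vertical_fov"])/2)
    K=np.array([[f,0,k["cx"]],[0,f,k["cy"]],[0,0,1.]])
    P=np.array([[.5905,-.1941,z] for z in (.0436,.058,.065,.075,.039,0)])
    p=cv2.projectPoints(P,np.array(k["rvec"]),np.array(k["tvec"]),K,np.array(k["D"]))[0].reshape(-1,2)
    print(c,((p-[x,y])*3+[o,0]).round().tolist())
k=robot.calibration("wrist");R=cv2.Rodrigues(np.array(k["rvec"]))[0]
s=robot.read_state();print(-R.T@k["tvec"],s["tool_pos"],s["orientation"],s["wrist_torque"],s["force"])
```

```text
scene [[228.0, 242.0], [226.0, 226.0], [225.0, 218.0], [224.0, 207.0], [228.0, 246.0], [233.0, 286.0]]
side [[595.0, 211.0], [596.0, 196.0], [597.0, 188.0], [598.0, 177.0], [595.0, 216.0], [591.0, 257.0]]
[ 0.63860778 -0.13184168  0.24076774] [ 0.59052513 -0.19410813  0.04362825] [-2.80904025e+00 -1.40668711e+00  2.86037839e-05] [-0.01967719  0.04107932 -0.03883184] [-0.11715729 -0.03574368  0.23374306]
```

The tips really end about 17–19 mm above the reported TCP, because they sit just over the cap top at 58 mm. I'll open slightly and go down in stages, watching the force.

Request:
play_rows:
  increments: "1 1 0 0 0.1;1 1 0 0 0.1;1 1 0 0 0.1;1 1 3 0 0.1;1 1 6 0 0.1;1 1 9 0 0.1;1 1 10 0 0.1;1 1 10 0 0.1;1 1 10 0 0.1"
  force: 25

```text
t: 5.9
tool_pos: [0.5919, -0.194, 0.0336]
orientation: [2.809, 1.407, -0.0]
force: [-0.1, -0.2, 0.2]
opening: 0.0419
gripper_force: 0.0
```

Request:
play_rows:
  increments: "0 0 2 0 0.1;0 0 4 0 0.1;0 0 5 0 0.1;0 0 5 0 0.1;0 0 5 0 0.1"

```text
t: 6.4
tool_pos: [0.5919, -0.1939, 0.0286]
orientation: [-2.809, -1.407, 0.0]
force: [0.2, -0.0, -0.5]
opening: 0.0418
gripper_force: 0.0
```

Run:
```python
from plant import robot
from geo import *
ims=[]
for c,(x,y) in {"scene":(170,170),"side":(260,140)}.items():
    im=robot.read_camera(c)
    ims.append(cv2.resize(im[y:y+100,x:x+90],None,fx=4.4,fy=4.4,interpolation=cv2.INTER_CUBIC))
cv2.imwrite("pics/m5.png",cv2.convertScaleAbs(np.hstack(ims),alpha=1.7))
```

```text
(no output)
```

View pics/m5.png

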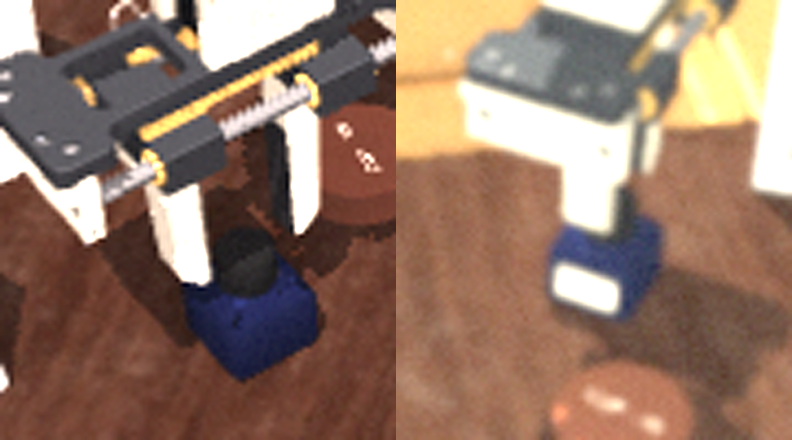

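The fingers now straddle the cap: the midpoint of the tips is about (248,257) and the cap is at (248,262) in the left crop. I'll close gently.

Request:
play_rows:
  increments: "0 0 0 0 0.3;0 0 0 0 0.5;0 0 0 0 1;0 0 0 0 1;0 0 0 0 1;0 0 0 0 1"
  force: 20

```text
t: 7.1
tool_pos: [0.5919, -0.1939, 0.0286]
orientation: [2.809, 1.407, 0.0]
force: [0.1, 0.1, -0.2]
opening: 0.0007
gripper_force: 0.0
```

Both a pixel calculation from the wrist view (tips about 36 mm above the reported TCP) and the free closing say the tips are still above the cap. I'll open and lower further, feeling for contact.

Request:
play_rows:
  increments: "0 0 0 0 0.1;0 0 0 0 0.1;0 0 0 0 0.1;0 0 3 0 0.1;0 0 6 0 0.1;0 0 8 0 0.1;0 0 8 0 0.1"

```text
t: 7.8
tool_pos: [0.5912, -0.1936, 0.0197]
orientation: [-2.808, -1.406, 0.002]
force: [-0.9, -0.6, -0.0]
opening: 0.0417
gripper_force: 0.0
```

Request:
play_rows:
  increments: "0 0 0 0 0.4;0 0 0 0 0.6;0 0 0 0 1;0 0 0 0 1;0 0 0 0 1"
  force: 10

```text
t: 8.3
tool_pos: [0.5919, -0.1939, 0.0207]
orientation: [-2.809, -1.407, 0.0]
force: [-0.1, 0.4, 0.2]
opening: 0.0263
gripper_force: 10.0
```

Request:
play_rows:
  increments: "0 0 0 0 0.1;0 0 0 0 0.1;0 0 0 0 0.1;0 0 2 0 0.1;0 0 4 0 0.1;0 0 6 0 0.1;0 0 7 0 0.1;0 0 7 0 0.1"

```text
t: 9.1
tool_pos: [0.5917, -0.1938, 0.0133]
orientation: [-2.809, -1.407, 0.001]
force: [-0.0, 0.4, 0.5]
opening: 0.0417
gripper_force: 0.0
```

Run:
```python
from plant import robot
from geo import *
s=robot.read_state();print(s["tool_pos"],s["force"])
im=robot.read_camera("wrist")
cv2.imwrite("pics/w6.png",cv2.convertScaleAbs(cv2.resize(im[140:420,100:460],None,fx=2.1,fy=2.1,interpolation=cv2.INTER_CUBIC),alpha=1.6))
```

```text
[ 0.591656   -0.19381804  0.01325197] [-0.0191169   0.36562936  0.47002782]
```

View pics/w6.png

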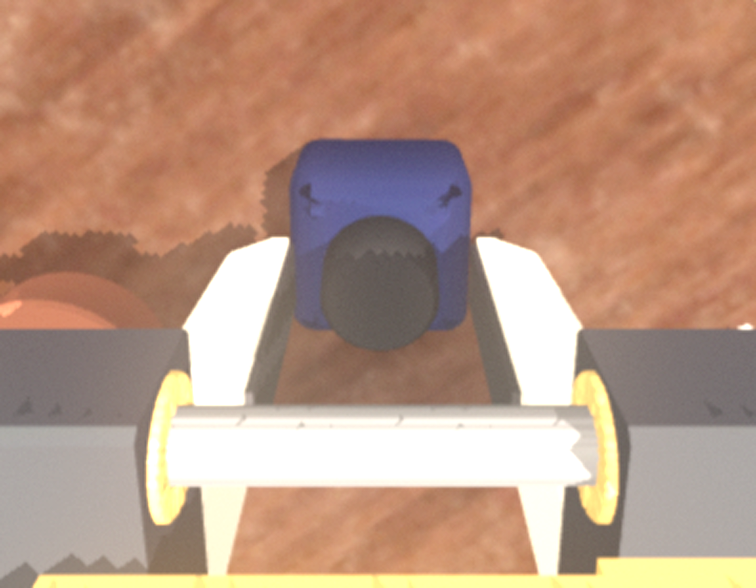

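The wrist crop shows the cap at (380,285), midway between the fingers. The tips are at about (288,238) and (477,238), astride the cap. I'll lower 2.5 mm more and grip.

Request:
play_rows:
  increments: "0 0 1.5 0 0.1;0 0 2.5 0 0.1;0 0 2.5 0 0.4;0 0 2.5 0 0.6;0 0 2.5 0 1;0 0 2.5 0 1;0 0 2.5 0 1;0 0 2.5 0 1"
  force: 25

```text
t: 9.95
tool_pos: [0.5919, -0.1939, 0.0111]
orientation: [-2.809, -1.407, 0.0]
force: [0.0, -0.1, 0.0]
opening: 0.0265
gripper_force: 25.0
```

Request:
play_rows:
  increments: "0 0 -5 0 1;0 0 -15 0 1;0 0 -30 0 1;0 0 -50 0 1;0 0 -70 0 1;0 0 -80 0 1;0 0 -80 0 1;0 0 -80 0 1"

```text
t: 10.75
tool_pos: [0.5919, -0.1939, 0.0911]
orientation: [2.809, 1.407, 0.0]
force: [-0.4, 0.6, -2.8]
opening: 0.0265
gripper_force: 25.0
```

Run:
```python
from plant import robot
from geo import *
s=robot.read_state();p=s["tool_pos"];print(p,s["force"],s["opening"])
R=cv2.Rodrigues(s["orientation"])[0];print(np.degrees(np.arctan2(R[1,1],R[0,1])))
for c in ("scene","wrist","side"):
    robot.read_camera(c);r=robot.landmark_of(c,"bottle_cap");print(c,[(a["centre"],a["conf"]) for a in r[:1]])
a=np.radians(3.6);o=np.array([.4815,.0198,0]);e=np.array([np.cos(a),np.sin(a),0])
m=o-.030*e;print("mouth",m,"tool shift",R.T@(np.r_[m[:2],p[2]]-p)*1000)
```

```text
[ 0.59187264 -0.19389068  0.09107627] [-0.3624942   0.58880662 -2.81255331] 0.026478082475012044
-36.799516443269845
scene []
wrist [([0.5941, -0.1955, 0.1226], 0.8)]
side [([0.5923, -0.1956, 0.1277], 0.69)]
mouth [0.4515592  0.01791628 0.        ] tool shift [ 8.55514356e+01 -2.39230017e+02 -3.50442630e-02]
```

Request:
play_rows:
  increments: "10 -28 0 -5 1;20 -57 0 -10 1;32 -90 0 -15 1;44 -122 0 -20 1;55 -153 0 -25 1;66 -184 0 -30 1;76 -212 0 -35 1;84 -234 0 -40 1;85.5 -240 0 -40.4 1;85.5 -240 0 -40.4 1;85.5 -240 0 -40.4 1"

```text
t: 12.15
tool_pos: [0.4516, 0.0177, 0.0913]
orientation: [2.152, 2.288, 0.0]
force: [0.3, -0.0, -3.5]
opening: 0.0263
gripper_force: 25.0
```

```bash
cat > chk.py <<'E'
from plant import robot
from geo import *
s=robot.read_state();p=s["tool_pos"];print(p,s["force"],s["opening"])
R=cv2.Rodrigues(s["orientation"])[0];print(np.degrees(np.arctan2(R[1,1],R[0,1])))
for c in ("scene","wrist","side"):
    robot.read_camera(c)
    for n in ("bottle_cap","mouth","caddy"):
        r=robot.landmark_of(c,n);print(c,n,[(np.round(a["centre"],4).tolist(),round(a["conf"],2)) for a in r[:1]])
E
python3 chk.py
python3 - <<'E'
from plant import robot
from geo import *
# bottle yaw from wrist mask
k=robot.calibration("wrist");im=robot.read_camera("wrist")
r=robot.regions_of("wrist","bottle_cap")
if r:
    m=r[0]["pixels"].astype(np.uint8);ys,xs=np.nonzero(m);print(r[0]["conf"],m.sum(),xs.min(),xs.max(),ys.min(),ys.max())
    top=np.array([(x,ys[xs==x].min()) for x in range(xs.min()+8,xs.max()-7,4)]);print(top.tolist())
    print("edge deg",np.degrees(np.polyfit(top[:,0],top[:,1],1)[0]))
E
```

```text
[0.45155718 0.01772934 0.09128868] [ 0.25015138 -0.00358814 -3.53540613] 0.02627892487425287
3.5051975634955137
scene bottle_cap [([0.4491, 0.0159, 0.1338], 0.83)]
scene mouth [([0.453, 0.0219, 0.001], 0.82)]
scene caddy [([0.4785, 0.0189, 0.0012], 0.98)]
wrist bottle_cap [([0.4515, 0.0157, 0.1244], 0.77)]
wrist mouth []
wrist caddy [([0.4818, 0.02, -0.0], 0.82)]
side bottle_cap [([0.4522, 0.017, 0.1292], 0.94)]
side mouth [([0.4512, 0.0216, 0.0021], 0.61)]
side caddy [([0.4829, -0.1774, 0.0012], 0.31)]
```

Request:
play_rows:
  increments: "1 -2 8 0 1;1 -2 20 0 1;1 -2 32 0 1;1 -2 39 0 1;1 -2 42 0 1;1 -2 42 0 1"

```text
t: 13.45
tool_pos: [0.4483, 0.0192, 0.0483]
orientation: [-2.15, -2.289, 0.002]
force: [-0.2, 0.5, -2.6]
opening: 0.0267
gripper_force: 25.0
```

Request:
play_rows:
  increments: "0 0 3 0 1;0 0 6 0 1;0 0 9 0 1;0 0 9 0 1;0 0 9 0 1"

```text
t: 13.95
tool_pos: [0.4489, 0.0192, 0.0401]
orientation: [-2.151, -2.29, 0.0]
force: [-0.8, -0.5, -2.8]
opening: 0.0264
gripper_force: 25.0
```

Request:
play_rows:
  increments: "0 0 4 0 1;0 0 8 0 1;0 0 12 0 1;0 0 16 0 1;0 0 16 0 1"

```text
t: 14.45
tool_pos: [0.4482, 0.0193, 0.0233]
orientation: [-2.15, -2.289, 0.001]
force: [0.1, -0.3, -2.6]
opening: 0.0261
gripper_force: 25.0
```

Request:
play_rows:
  increments: "0 0 4 0 1;0 0 8 0 1;0 0 11 0 1;0 0 11 0 1;0 0 11 0 1"

```text
t: 14.95
tool_pos: [0.4488, 0.0192, 0.0131]
orientation: [-2.15, -2.29, 0.0]
force: [0.5, -0.3, -2.2]
opening: 0.0264
gripper_force: 25.0
```

```bash
python3 chk.py
```

```text
[0.44883885 0.01917152 0.01307826] [ 0.48718581 -0.25125922 -2.20683624] 0.026350931306394824
3.600826543721205
scene bottle_cap [([0.4444, 0.017, 0.0498], 0.57)]
scene mouth [([0.4502, 0.021, 0.0026], 0.73)]
scene caddy [([0.4789, 0.0187, -0.0005], 0.79)]
wrist bottle_cap [([0.4473, 0.0166, 0.047], 0.85)]
wrist mouth []
wrist caddy [([0.484, 0.0214, 0.0006], 0.66)]
side bottle_cap [([0.4508, 0.0216, 0.0498], 0.93)]
side mouth [([0.4485, 0.019, 0.0483], 0.5)]
side caddy []
```

Request:
play_rows:
  increments: "0 3 0 0 1;0 6 0 0 1;0 9 0 0 1;0 12 0 0 1;0 15 0 0 1;0 18 0 0 1;0 21 0 0 1;0 21 0 0 1"

```text
t: 16.35
tool_pos: [0.47, 0.0205, 0.0129]
orientation: [-2.15, -2.29, 0.0]
force: [-2.0, -0.4, -4.1]
opening: 0.0267
gripper_force: 25.0
```

Request:
play_rows:
  increments: "0 3 0 0 1;0 6 0 0 1;0 9 0 0 1;0 12 0 0 1;0 15 0 0 1;0 18 0 0 1;0 21 0 0 1;0 24 0 0 1;0 27 0 0 1;0 30 0 0 1;0 30 0 0 1"

```text
t: 17.45
tool_pos: [0.5005, 0.0224, 0.0133]
orientation: [2.15, 2.29, 0.001]
force: [1.0, 0.7, -3.1]
opening: 0.0263
gripper_force: 25.0
```

Request:
play_rows:
  increments: "0 3 0 0 1;0 6 0 0 1;0 9 0 0 1;0 12 0 0 1;0 15 0 0 1;0 18 0 0 1;0 21 0 0 1;0 24 0 0 1;0 27 0 0 1;0 30 0 0 1;0 33 0 0 1;0 36 0 0 1;0 39 0 0 1;0 39 0 0 1"

```text
t: 18.85
tool_pos: [0.5392, 0.0248, 0.0132]
orientation: [2.15, 2.29, 0.0]
force: [-0.7, -0.8, -2.6]
opening: 0.0264
gripper_force: 25.0
```

Request:
play_rows:
  increments: "0 0 0 0 1;0 0 0 0 1"

```text
t: 19.05
tool_pos: [0.5386, 0.0249, 0.0131]
orientation: [-2.15, -2.29, 0.0]
force: [1.0, -0.6, -2.5]
opening: 0.0261
gripper_force: 25.0
```

Request:
play_rows:
  increments: "0 2 0 0 1;0 4 0 0 1;0 6 0 0 1;0 8 0 0 1;0 10 0 0 1;0 12 0 0 1;0 14 0 0 1;0 16 0 0 1;0 18 0 0 1;0 20 0 0 1;0 22 0 0 1;0 24 0 0 1;0 26 0 0 1;0 28 0 0 1;0 30 0 0 1;0 30 0 0 1"

```text
t: 20.65
tool_pos: [0.569, 0.0267, 0.0132]
orientation: [2.15, 2.29, 0.0]
force: [-0.3, -0.0, -3.2]
opening: 0.0264
gripper_force: 25.0
```

Request:
play_rows:
  increments: "0 1 0 0 1;0 2 0 0 1;0 3 0 0 1;0 3 0 0 1"

```text
t: 21.05
tool_pos: [0.5718, 0.0269, 0.0132]
orientation: [2.15, 2.29, 0.0]
force: [-0.0, 0.6, -1.7]
opening: 0.0261
gripper_force: 25.0
```

Request:
play_rows:
  increments: "0 1 0 0 1;0 2 0 0 1;0 2 0 0 1"

```text
t: 21.35
tool_pos: [0.5738, 0.027, 0.0132]
orientation: [2.15, 2.29, 0.0]
force: [0.8, 0.2, -1.8]
opening: 0.0267
gripper_force: 25.0
```

Request:
play_rows:
  increments: "0 1 0 0 1;0 2 0 0 1;0 2 0 0 1"

```text
t: 21.65
tool_pos: [0.5758, 0.0271, 0.0132]
orientation: [2.15, 2.29, 0.0]
force: [0.0, -0.4, -2.0]
opening: 0.0267
gripper_force: 25.0
```

Request:
play_rows:
  increments: "0 1 0 0 1;0 2 0 0 1;0 2 0 0 1"

```text
t: 21.95
tool_pos: [0.5771, 0.0272, 0.0129]
orientation: [-2.15, -2.289, 0.002]
force: [-3.1, -0.9, -0.9]
opening: 0.0264
gripper_force: 25.0
```

Request:
play_rows:
  increments: "0 1 0 0 1;0 1 0 0 1;0 1 0 0 1"

```text
t: 22.25
tool_pos: [0.5783, 0.0273, 0.0129]
orientation: [-2.15, -2.29, 0.001]
force: [-4.0, -0.2, -1.1]
opening: 0.0262
gripper_force: 25.0
```

Request:
play_rows:
  increments: "0 1 0 0 1;0 2 0 0 1;0 2.5 0 0 1;0 2.5 0 0 1;0 2.5 0 0 1;0 2.5 0 0 1;0 2.5 0 0 1;0 2.5 0 0 1;0 2.5 0 0 1;0 2.5 0 0 1;0 2.5 0 0 1"

```text
t: 23.35
tool_pos: [0.5806, 0.0274, 0.0129]
orientation: [-2.15, -2.29, 0.001]
force: [-5.9, -0.6, -1.2]
opening: 0.0264
gripper_force: 25.0
```

Pressed at 5.9 N with about 4 mm of travel, and held for 0.8 s. Next I ease back, set it down and release with a small opening.

Request:
play_rows:
  increments: "0 -1 0 0 1;0 -2 0 0 1;0 -3 0 0 1;0 -3.5 0.5 0 1;0 -3.5 1 0 1;0 -3.5 1.5 0 1;0 -3.5 2 0 1;0 -3.5 2 0 1;0 -3.5 2 0 1"

```text
t: 24.25
tool_pos: [0.5778, 0.0274, 0.0112]
orientation: [2.15, 2.29, 0.0]
force: [-3.6, 0.7, -1.4]
opening: 0.0264
gripper_force: 25.0
```

Request:
play_rows:
  increments: "0 -1 0.3 0 1;0 -1.5 0.5 0 1;0 -1.5 0.5 0 1;0 -1.5 0.5 0 1"

```text
t: 24.65
tool_pos: [0.5767, 0.0272, 0.0111]
orientation: [2.15, 2.29, 0.001]
force: [-2.4, -0.1, 2.6]
opening: 0.0261
gripper_force: 25.0
```

Request:
play_rows:
  increments: "0 0 0 0 0.4;0 0 0 0 0.3;0 0 0 0 0.2;0 0 0 0 0.15;0 0 0 0 0.15;0 0 0 0 0.15"

```text
t: 25.25
tool_pos: [0.5763, 0.0272, 0.0107]
orientation: [2.15, 2.29, 0.0]
force: [-0.1, -1.0, 0.2]
opening: 0.0397
gripper_force: 0.0
```

Released, with no contact forces. I raise straight up and verify.

Request:
play_rows:
  increments: "0 0 -4 0 0.15;0 0 -10 0 0.15;0 0 -20 0 0.15;0 0 -40 0 0.15;0 0 -70 0 0.15;0 0 -110 0 0.15;0 0 -150 0 0.15;0 0 -150 0 0.15;0 0 -150 0 0.15"

```text
t: 26.15
tool_pos: [0.5775, 0.0271, 0.1631]
orientation: [2.148, 2.288, 0.004]
force: [0.1, -0.0, -0.6]
opening: 0.0392
gripper_force: 0.0
```

Run:
```python
from plant import robot
from geo import *
s=robot.read_state();print(s["t"],s["tool_pos"],s["force"])
for c in ("scene","side","wrist"):
    robot.read_camera(c)
    for n in ("bottle_cap","clip_tin","eraser","binder_clip"):
        print(c,n,[(np.round(a["centre"],3).tolist(),round(a["conf"],2)) for a in robot.landmark_of(c,n)[:1]])
    for n in ("leaf_left","leaf_right"):
        print(c,n,[(np.round(a["centre"],3).tolist(),round(a["conf"],2)) for a in robot.recognise(c,n)[:2]])
```

```text
26.15 [0.57745851 0.02713682 0.16306618] [ 0.14779875 -0.03917193 -0.62158396]
scene bottle_cap [([0.577, 0.024, 0.051], 0.96)]
scene clip_tin [([0.489, -0.177, 0.002], 0.64)]
scene eraser [([0.411, -0.118, 0.0], 0.78)]
scene binder_clip [([0.431, -0.314, -0.002], 0.72)]
scene leaf_left [([0.48, 0.026, 0.029], 0.5)]
scene leaf_right [([0.496, -0.176, 0.024], 0.58), ([0.484, 0.01, 0.026], 0.43)]
side bottle_cap [([0.575, 0.027, 0.048], 0.87)]
side clip_tin [([0.481, -0.175, 0.006], 0.8)]
side eraser [([0.414, -0.116, -0.001], 0.59)]
side binder_clip [([0.434, -0.312, -0.001], 0.69)]
side leaf_left [([0.48, 0.035, 0.03], 0.48)]
side leaf_right [([0.478, 0.005, 0.029], 0.57)]
wrist bottle_cap [([0.576, 0.023, 0.044], 0.97)]
wrist clip_tin []
wrist eraser [([0.412, -0.116, -0.002], 0.59)]
wrist binder_clip [([0.483, 0.021, -0.0], 0.31)]
wrist leaf_left [([0.477, 0.028, 0.03], 0.49), ([0.574, 0.025, 0.038], 0.25)]
wrist leaf_right [([0.482, 0.01, 0.034], 0.59), ([0.556, 0.041, 0.046], 0.3)]
```

The bottle is upright, with its cap at about z = 49 mm. Both leaves lie across the flap line, and the tin, eraser and clip have not moved. I'm handing in.

```bash
python3 -c "
from plant import robot
print(robot.close_job())"
```

```text
the job is handed in; nothing more can be done
None
```

The ink bottle stands upright in the bay with the flap shut behind it; it was pressed about 4 mm into the backrest at roughly 6 N for 0.8 s before release, the tin, eraser and binder clip were not moved, and the job is handed in (no verdict was returned).

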